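Meter two blue caps from the tipping bin

ROBOT

A 6-joint arm with a two-finger parallel gripper is mounted at the origin on the work surface. World frame = base frame: x ahead of the robot, y to its left, z up, the work surface at z = 0. Lengths are in mm, angles in degrees, forces in N, time in s.
With the tool pointing down it reaches from about 350 to 850 mm from the base axis. Payload 8.1 kg.
Tool frame: the origin (TCP) lies midway between the tips of the shut fingers; the grasp point (between the pads) lies 19 mm behind it; z points along the fingers, y is the line along which they close (so a half turn about z gives the same grasp; the last joint's range is limited). The gripper opens to 85 mm and grips with 20 to 120 N. Pads are 22 mm wide; open, the fingers measure 114 mm over their backs; the gripper's body (76 mm by 85 mm) begins 54 mm behind the grasp point. The pads swing forward as they close: fully open they stand 13 mm farther back than shut.
Start: joints at [-68.205, 7.471, 85.268, -0, 87.261, -4.893], TCP at [269.502, -536.073, 231.292] pointing down, gripper open.
Joint ranges: [-169.43, 169.43], [-51.17, 129.36], [1.28, 143.12], [-76.62, 256.62], [0, 156.53], [-152.29, 152.29]. Speed limits (degrees/s): [136.94, 136.94, 159.86, 180, 180, 180].

INTERFACE

Orientations are given as [roll, pitch, yaw] about the fixed x, y, z axes, in that order (R = Rz(yaw) Ry(pitch) Rx(roll)).
In Python, from bench import sense, snapshot, order, finder gives the robot as it stands.
- The arm moves only by the tool send_rows, never from a script. Its argument "steps" is a list of rows, each a list of 2 entries, a list of its own where there are three numbers: the shift along the world's x, y, z in units of 30 mm (1.0 is 30 mm), then the turn, a rotation vector about the world's x, y, z in rad. In form: [[[dx, dy, dz], [wx, wy, wz]], ...]. A call has 1 to 10 rows; each row is the pose to reach, as a shift and turn from the pose commanded when the call began; what a row does not reach only later rows make up. A row lasts 1/8 s, in which the tool goes at most 62.5 mm and 10.7 degrees, less where a joint would pass 70% of its speed; a pose out of reach is approached as far as the arm can. A call with a gripper value outside its range is refused whole. "fingers" is the closure, from 0 (fully open) to 1 (shut), set as the call begins (left out, the last holds). The fingers move at their own pace and stop on an object; "squeeze" is the grip in N (left out, the last holds). Time passes only in rows, so rows that repeat a pose let the fingers close. It gives the time, the measured TCP pose, the force, the opening and the grip force at its end, in the units of the state.
- sense(): the state, without advancing time (a new reading comes with each control period).
- snapshot(name): name is "side" or "top" or "wrist"; returns a dict with "img" (420x560x3 uint8, red, green, blue), "K" (3x3 intrinsics, pixels), "pose" (4x4, takes a point from camera to world coordinates). Camera axes: x right, y up, looking along -z (the intrinsics and any distortion apply to the point x, -y, -z); pixel columns grow to the right and rows downward; lengths in mm; the calibration is good to about 2 mm. A picture is of the moment at which its call begins. There is no depth.
- order.hand_in(): hands the job in; it is judged then, once.
Trained networks look in the newest picture that a camera, given by its name, has taken for a name from the list of things; names that differ only in an ending like _2 or _b are one class to them, and where a whole thing is asked for, a point or a joint stands for the part that bears it (a point fixed in the world has none). Each returns a list of dicts, best first, with "confidence" (0 to 1); they miss things now and then, are a little off and sometimes report something else, mostly with a low value. They report only what shows in the picture. A call takes as long as a camera call. They do not tell look-alikes from the thing itself.
- finder.find_in(label, camera): "box" ([left, top, width, height] as shares, 0 to 1, of the picture: columns of its width, rows of its height, round what is visible of it).
- finder.trace(label, camera): "mask" (420x560 bool, what is visible of it) and "box" ([left, top, width, height] as shares, 0 to 1, of the picture: columns of its width, rows of its height, round what is visible of it).
- finder.pinpoint(label, camera): "at" ([column, row] as shares, 0 to 1, of the picture: columns of its width, rows of its height: a listed point, or the origin of a listed thing).
The state is a dict: "time": time; "joint_pos": joint angles; "qd": joint speeds; "joint_efforts": joint torques, N m; "tool_pos": TCP position; "tcp_rot": TCP orientation; "ft_force": force on the tool from outside, world axes, zero at the start; "wrist_torque": the same for the moment, N m; "finger_gap": finger opening in mm; "grip_force": force on a finger pad.
Only numpy, scipy, OpenCV 4.12 (cv2) and the standard library are available. Lean on these libraries where they do the work, as an engineer would, in place of code of your own. Each camera call takes 0.05 s, during which the arm holds its last target. There are 200 camera calls.

TASK

Two sample bottles need blue caps. By its green ball handle, raise the rear of the bin that holds the blue caps only until the first cap slides off its front ramp, hold it at about that angle until both caps of the ramp lie in the white dish below the lip, then lower the bin back onto its rest and let go. The other blue caps must stay in the bin; do not touch the caps with the fingers, and leave the bin of red caps alone.

Things in the scene. Friction and masses are not known exactly. Their poses are not given: they have to be found in the camera images.
- blue_handle (a point): Centre of the green ball handle (30 mm diameter, on a 12 mm stem) at the rear of the grey bin of blue caps; nothing beside it. At rest 165 mm above the bench, the bin's rim at 118 mm. x points forward along the bin to its lip (nose-down as the rear is raised), y is the hinge axis, z is upright at rest: its angle from vertical is the bin's tilt.
- blue_hinge (a point): Middle of the same bin's horizontal hinge, just under its lip: 222 mm ahead of the ball along its x and 95 mm below it along its z. Axes as the ball's, moving with the bin. The bin, 210 mm long and 44 mm wide, turns freely from 0 (lying on its rest) to 0.9 rad, needs 2 to 4 N at the ball and falls back if let go.
- red_handle (a point): The same point of an identical bin and stand that holds red caps: the bystander, not to be raised. Which of the two stands left and which right varies.
- blue_dish (a point): Centre of the inner floor of the white open dish fixed to the blue bin's stand below the lip: inside 136 mm along x and 100 mm along y, floor 4 mm above the bench, walls to 30 mm above the bench (far wall 44 mm). x points away from the bin; the edge of the lip is 71 mm behind this point and 71 mm above it; below it a steep apron leads into the dish.
- blue_cap_1: First of six blue screw caps in single file, at the lip: ribbed disc 32 mm across, 16 mm high, 12 g, origin at the centre of its underside. It and cap 2 lie on a front ramp that slopes down 14 degrees at tilt 0. Friction on the metal varies (0.5 to 0.7): the ramp's caps let go at about 12 to 22 degrees of tilt.
- blue_cap_2: Second blue cap, same size, behind the first on the ramp.
- blue_cap_3: Third blue cap, same size, foremost of the four on the floor behind the ramp, which is level at tilt 0, so that they let go only about 14 degrees of tilt later than the ramp's. It must stay in the bin, and keeps back the three behind it.
Things that resemble listed ones, but are neither listed nor needed, are in the scene too. Leave any black look-alike of the blue_cap_2 alone. Leave any orange look-alike of the blue_cap_1 alone.

How it is judged (in metres and radians):
On the way:
1. both caps of the ramp lie in the dish while the bin is still held raised (by more than 5 degrees), the third cap still in the bin (x of blue_cap_1 in the frame of blue_dish between -0.068 and 0.07 m and y of blue_cap_1 in the frame of blue_dish between -0.055 and 0.055 m and z of each of blue_cap_1, blue_cap_2 in the frame of blue_dish below 0.055 m and x of blue_cap_2 in the frame of blue_dish between -0.068 and 0.07 m and y of blue_cap_2 in the frame of blue_dish between -0.055 and 0.055 m and x of blue_cap_3 in the frame of blue_dish below -0.065 m and z of blue_cap_3 in the frame of blue_dish above 0.06 m and angle between blue_handle's own z axis and vertical above 0.087 rad), for 0.2 s.
At the end, for the whole second after the job is handed in: The first and second blue caps lie at rest inside the white dish, the third (and so those behind it) is still in the bin, and the bin is lowered onto its rest, tilt under 3 degrees (x of blue_cap_1 in the frame of blue_dish between -0.068 and 0.07 m and y of blue_cap_1 in the frame of blue_dish between -0.055 and 0.055 m and z of each of blue_cap_1, blue_cap_2 in the frame of blue_dish below 0.055 m and x of blue_cap_2 in the frame of blue_dish between -0.068 and 0.07 m and y of blue_cap_2 in the frame of blue_dish between -0.055 and 0.055 m and x of blue_cap_3 in the frame of blue_dish below -0.065 m and z of blue_cap_3 in the frame of blue_dish above 0.06 m and angle between blue_handle's own z axis and vertical below 0.05 rad and linear speed of each of blue_cap_1, blue_cap_2, blue_cap_3 below 0.03 m/s); the robot touches nothing.
It fails at once if the bin of red caps is raised by more than 5 degrees (angle between red_handle's own z axis and vertical above 0.087 rad).
It fails at once if the fingers press on a blue cap (contact force between the fingers and blue_cap_1 above 1 N or contact force between the fingers and blue_cap_2 above 1 N or contact force between the fingers and blue_cap_3 above 1 N).
It also fails if it takes over 56 s, if anything falls off the work surface, if the arm or the gripper's body presses on something with over 40 N, if the wrist force passes 120 N, or if a joint passes its speed limit or range.

## Working session

There is one attempt and no reset: what is moved stays moved. The work goes in short steps, Python scripts to look and compute and a tool call to move; the robot and the scene stay as the last step left them, time stands still between calls to the robot, and variables do not carry over. Pictures are saved under pics/ and viewed, at most 10 in all, crops included, and the job is handed in when it is done.

Besides the shell and the picture viewer there is one more tool, called after "Request:" as name(argument=value, ...) on one line, values as JSON. send_rows: Moves the arm, as the interface text tells. Its arguments: {"type":"object","properties":{"steps":{"type":"array"},"fingers":{"type":"number"},"squeeze":{"type":"number"}},"required":["steps"]}

```bash
mkdir -p pics; cat > h.py <<'E'
import numpy as np, cv2
from bench import sense, snapshot, order, finder
def ray(s,at):
    K=s["K"];P=np.array(s["pose"]);u=at[0]*560;v=at[1]*420
    d=np.linalg.inv(K)@[u,v,1];d=P[:3,:3]@[d[0],-d[1],-d[2]]
    return P[:3,3],d
def onz(s,at,z):
    o,d=ray(s,at);return o+d*(z-o[2])/d[2]
def tri(rays):
    A=0;b=0
    for o,d in rays:
        d=d/np.linalg.norm(d);M=np.eye(3)-np.outer(d,d);A=A+M;b=b+M@o
    return np.linalg.solve(A,b)
E
python3 - <<'E'
from h import *
S=sense();print(S["time"],S["tool_pos"],S["tcp_rot"],S["ft_force"],S["finger_gap"])
ims=[]
for c in("side","top"):
    s=snapshot(c);ims.append(s["img"]);print(c,np.round(s["pose"],2).tolist())
    for n,z in(("blue_handle",165),("red_handle",165),("blue_hinge",70),("blue_dish",4),("blue_cap_1",75)):
        for r in finder.pinpoint(n,c)[:6]:
            print(c,n,round(r["confidence"],2),np.round(np.array(r["at"])*[560,420]),np.round(onz(s,r["at"],z)))
    cv2.imwrite(f"pics/{c}0.png",cv2.cvtColor(cv2.resize(s["img"],(784,588)),cv2.COLOR_RGB2BGR))
E
```

```text
0.0 [ 269.28803533 -535.5790476   230.26186883] [-1.79896744e+02 -6.33896735e-03  2.66877646e+01] [-0.78380658  0.74893022  0.36520701] 85.42621940556228
side [[-0.76, 0.42, -0.49, 256.15], [-0.64, -0.47, 0.61, 404.18], [0.02, 0.78, 0.62, 560.84], [0.0, 0.0, 0.0, 1.0]]
side blue_handle 0.78 [417. 184.] [ 442. -184.  165.]
side blue_hinge 0.59 [300. 198.] [ 645. -118.   70.]
side blue_cap_1 0.72 [302. 261.] [529.  24.  75.]
side blue_cap_1 0.58 [323. 193.] [ 618. -157.   75.]
side blue_cap_1 0.45 [343. 195.] [ 581. -179.   75.]
side blue_cap_1 0.4 [418. 185.] [ 481. -318.   75.]
top [[0.03, 0.99, -0.17, 495.48], [-1.0, 0.04, 0.05, 2.8], [0.05, 0.16, 0.98, 847.44], [0.0, 0.0, 0.0, 1.0]]
top blue_handle 0.59 [369. 311.] [ 438. -182.  165.]
top red_handle 0.75 [178. 296.] [455. 149. 165.]
top blue_hinge 0.58 [334. 201.] [ 649. -135.   70.]
top blue_dish 0.87 [322. 176.] [ 719. -119.    4.]
top blue_cap_1 0.71 [385. 234.] [ 584. -241.   75.]
top blue_cap_1 0.69 [342. 218.] [ 613. -151.   75.]
top blue_cap_1 0.63 [344. 239.] [ 571. -155.   75.]
top blue_cap_1 0.57 [284. 243.] [560. -35.  75.]
top blue_cap_1 0.47 [336. 205.] [ 640. -139.   75.]
```

View pics/side0.png

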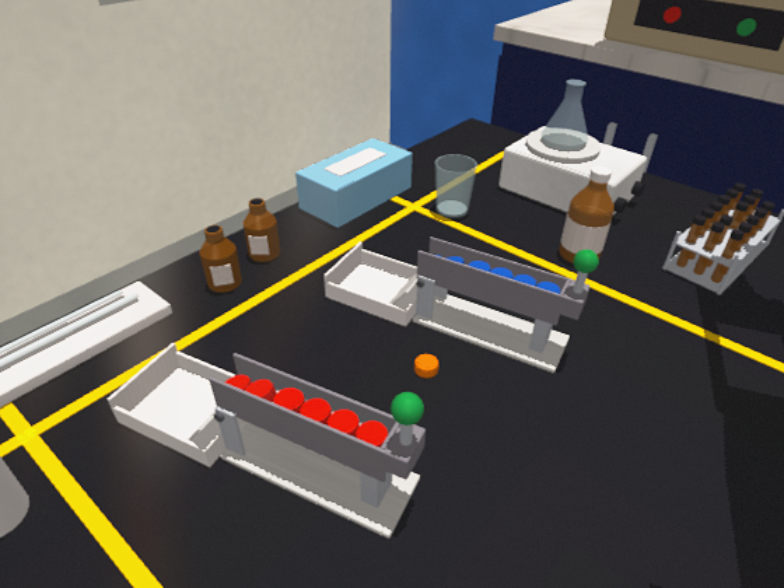

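View pics/top0.png

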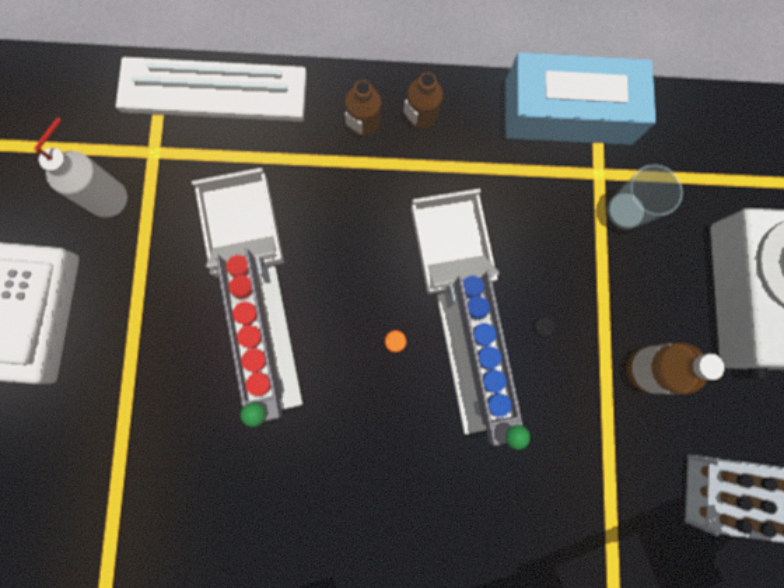

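The top view has two green balls. The one at (517,437) of 784x588 is on the bin with blue caps, so it fits. The one at (253,414) is on the red bin, the bystander. The orange disc (395,341) and the black disc (545,326) are look-alikes. Next I'll triangulate the ball and axis, and check them in one crop.

```bash
python3 - <<'E'
from h import *
R=[]
def green(im,near):
    h=cv2.cvtColor(im,cv2.COLOR_RGB2HSV);m=cv2.inRange(h,(45,120,50),(80,255,255))
    n,l,st,c=cv2.connectedComponentsWithStats(m)
    i=min([i for i in range(1,n) if st[i,4]>40],key=lambda i:np.hypot(*(c[i]-near)));return c[i],st[i]
for c,near in(("side",(417,184)),("top",(369,311))):
    s=snapshot(c);p,st=green(s["img"],near);print(c,p,st);R.append(ray(s,(p+.5)/[560,420]))
    print(np.round(onz(s,(p+.5)/[560,420],165),1))
h=tri(R);print("ball",h)
# axis: blue caps fit in top view
hs=cv2.cvtColor(s["img"],cv2.COLOR_RGB2HSV);m=cv2.inRange(hs,(105,150,60),(125,255,255));m[:190]=0;m[:,:300]=0;m[:,400:]=0
n,l,st,c=cv2.connectedComponentsWithStats(m)
P=np.array([onz(s,(c[i]+.5)/[560,420],100) for i in range(1,n) if st[i,4]>40]);print(np.round(P))
Q=P[-4:,:2] if len(P)>=4 else P[:,:2]
d=np.linalg.svd(P[:,:2]-P[:,:2].mean(0))[2][0];d*=np.sign(d[0]);print("yaw caps",np.degrees(np.arctan2(d[1],d[0])))
for n,z in(("blue_hinge",70),("blue_dish",4)):
  for r in finder.pinpoint(n,"top"):
    q=onz(s,r["at"],z);print(n,r["confidence"],q,np.degrees(np.arctan2(*(q-h)[1::-1])),np.hypot(*(q-h)[:2]))
cv2.imwrite("pics/crop.png",cv2.cvtColor(cv2.resize(s["img"][120:330,270:430],None,fx=2.8,fy=2.8,interpolation=cv2.INTER_CUBIC),cv2.COLOR_RGB2BGR))
E
```

```text
side [418.30416667 186.15      ] [410 178  18  17 240]
[ 435.7 -179.8  165. ]
top [369.64573991 312.14349776] [362 304  17  17 223]
[ 435.2 -183.9  165. ]
ball [ 435.93121852 -184.00774643  162.6549994 ]
[[ 621. -143.  100.]
 [ 519. -166.  100.]]
yaw caps 12.927089315918426
blue_dish 0.84 [ 719.65792963 -112.93958296    4.        ] 14.062181164402059 292.4919322971125
```

View pics/crop.png

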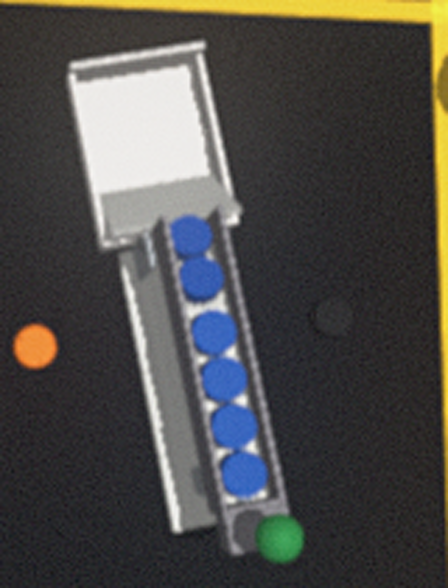

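The crop shows six blue caps in single file and the ball at the rear of the same bin (crop 280,538), so this is the right handle. Ball is at about (436,-183,165) and yaw about 13.3°. Moving above it.

Request:
send_rows(steps=[[[0,0,1.5],[0,0,0]],[[1.0,2.0,1.5],[0,0,-0.05]],[[1.8,3.8,1.5],[0,0,-0.1]],[[2.7,5.7,1.5],[0,0,-0.15]],[[3.5,7.5,1.5],[0,0,-0.2]],[[4.4,9.3,1.5],[0,0,-0.234]],[[5.2,11.0,1.2],[0,0,-0.234]],[[5.55,11.76,1.0],[0,0,-0.234]],[[5.55,11.76,1.0],[0,0,-0.234]],[[5.55,11.76,1.0],[0,0,-0.234]]], fingers=0, squeeze=30)

```text
time: 2.05
tool_pos: [435.9, -183.8, 261.6]
tcp_rot: [180.0, -0.0, 13.3]
ft_force: [0.6, -0.3, -0.5]
finger_gap: 85.2
grip_force: 0.0
```

```bash
python3 - <<'E'
from h import *
s=snapshot("wrist");S=sense();print(S["time"],S["tool_pos"],S["tcp_rot"])
h=cv2.cvtColor(s["img"],cv2.COLOR_RGB2HSV);m=cv2.inRange(h,(45,120,50),(80,255,255))
n,l,st,c=cv2.connectedComponentsWithStats(m)
for i in range(1,n):
    if st[i,4]>60: print(c[i],st[i],np.round(onz(s,(c[i]+.5)/[560,420],165),1))
for k in ("blue_handle","blue_hinge"):
  for r in finder.pinpoint(k,"wrist"): print(k,r["confidence"],np.array(r["at"])*[560,420],onz(s,r["at"],165 if k[5:]=="handle" else 70))
cv2.imwrite("pics/w1.png",cv2.cvtColor(s["img"],cv2.COLOR_RGB2BGR))
E
```

```text
2.1 [ 435.79645863 -184.18226655  261.61500967] [ 1.79964328e+02 -4.46133777e-03  1.32319007e+01]
[277.19742883 207.06060606] [ 259  189   38   37 1089] [ 438.  -182.5  165. ]
blue_handle 0.82 [277.2  206.22] [ 438.99110209 -181.89591323  165.        ]
blue_handle 0.26 [279.328  35.196] [ 556.03841354 -155.80800495  165.        ]
```

View pics/w1.png

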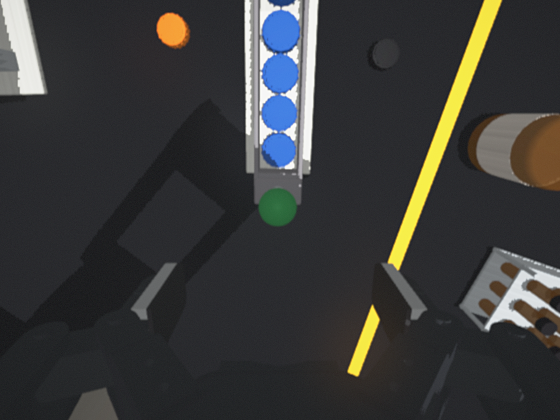

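The wrist view shows the ball at (277,207), centred between the fingers, with the bin parallel to the tool's x. Descending and gripping.

Request:
send_rows(steps=[[[0.07,0.05,-1.2],[0,0,0]],[[0.07,0.05,-2.4],[0,0,0]],[[0.07,0.05,-3.3],[0,0,0]],[[0.07,0.05,-3.85],[0,0,0]],[[0.07,0.05,-3.85],[0,0,0]],[[0.07,0.05,-3.85],[0,0,0]]])

```text
time: 2.95
tool_pos: [438.8, -182.4, 147.2]
tcp_rot: [179.9, -0.1, 13.3]
ft_force: [0.1, -0.4, -0.3]
finger_gap: 85.5
grip_force: 0.0
```

Request:
send_rows(steps=[[[0,0,0],[0,0,0]],[[0,0,0],[0,0,0]],[[0,0,0],[0,0,0]],[[0,0,0],[0,0,0]],[[0,0,0],[0,0,0]],[[0,0,0],[0,0,0]],[[0,0,0],[0,0,0]],[[0,0,0],[0,0,0]]], fingers=1, squeeze=40)

```text
time: 3.95
tool_pos: [438.4, -182.2, 146.4]
tcp_rot: [179.9, -0.0, 13.3]
ft_force: [-2.0, -1.5, 5.7]
finger_gap: 27.8
grip_force: 39.3
```

```bash
python3 - <<'E'
from h import *
S=sense();print(S["time"],S["tool_pos"],S["tcp_rot"],S["finger_gap"],S["grip_force"],S["ft_force"])
T0=S["tool_pos"];y=np.radians(13.3);c,s_=np.cos(y),np.sin(y)
H=np.array([438+222*c,-182.5+222*s_,70.])
from scipy.spatial.transform import Rotation as Ro
for t in (4,8,10,12,14,15,16,17,18,19,20,21,22,23,24,26,28):
    w=np.radians(t)*np.array([-s_,c,0]);p=H+Ro.from_rotvec(w).apply(np.array([438,-182.5,145])-H)
    print(t,np.round((p-[438,-182.5,145])/30,2),np.round(w,3))
E
```

```text
3.95 [ 438.40537757 -182.18846316  146.38080861] [ 1.79941159e+02 -3.32448014e-02  1.32760187e+01] 27.76612689091323 39.26621496677399 [-1.96062654 -1.51398744  5.71895647]
4 [0.19 0.04 0.51] [-0.016  0.068  0.   ]
8 [0.41 0.1  1.01] [-0.032  0.136  0.   ]
10 [0.53 0.13 1.25] [-0.04  0.17  0.  ]
12 [0.66 0.16 1.48] [-0.048  0.204  0.   ]
14 [0.8  0.19 1.72] [-0.056  0.238  0.   ]
15 [0.88 0.21 1.83] [-0.06   0.255  0.   ]
16 [0.95 0.22 1.94] [-0.064  0.272  0.   ]
17 [1.03 0.24 2.05] [-0.068  0.289  0.   ]
18 [1.1  0.26 2.16] [-0.072  0.306  0.   ]
19 [1.18 0.28 2.27] [-0.076  0.323  0.   ]
20 [1.27 0.3  2.38] [-0.08  0.34  0.  ]
21 [1.35 0.32 2.49] [-0.084  0.357  0.   ]
22 [1.44 0.34 2.59] [-0.088  0.374  0.   ]
23 [1.52 0.36 2.69] [-0.092  0.391  0.   ]
24 [1.61 0.38 2.79] [-0.096  0.408  0.   ]
26 [1.8  0.42 2.99] [-0.104  0.442  0.   ]
28 [1.99 0.47 3.18] [-0.112  0.476  0.   ]
```

Gripped. Raising to 10° along the hinge arc.

Request:
send_rows(steps=[[[0.08,0.02,0.25],[-0.008,0.034,0]],[[0.19,0.04,0.51],[-0.016,0.068,0]],[[0.3,0.07,0.76],[-0.024,0.102,0]],[[0.41,0.1,1.01],[-0.032,0.136,0]],[[0.53,0.13,1.25],[-0.04,0.17,0]],[[0.53,0.13,1.25],[-0.04,0.17,0]],[[0.53,0.13,1.25],[-0.04,0.17,0]]])

```text
time: 4.82
tool_pos: [453.9, -178.8, 182.6]
tcp_rot: [179.9, 10.1, 13.3]
ft_force: [1.1, -7.1, -2.7]
finger_gap: 27.6
grip_force: 40.1
```

```bash
cat > look.py <<'E'
from h import *
import sys
S=sense();print(round(S["time"],2),np.round(S["tool_pos"],1),np.round(S["tcp_rot"],1),round(S["finger_gap"],1),np.round(S["ft_force"],1))
out=[]
for c in("top","side"):
    s=snapshot(c);im=s["img"];h=cv2.cvtColor(im,cv2.COLOR_RGB2HSV)
    b=cv2.inRange(h,(105,150,60),(125,255,255))
    if c=="top": b[:,:280]=0;b[:,400:]=0;b[:120]=0;b[330:]=0
    else: b[:160]=0;b[240:]=0;b[:,420:]=0;b[:,220:250]*=1
    n,l,st,cc=cv2.connectedComponentsWithStats(b)
    print(c,"dish blue px",[(np.round(cc[i]).tolist(),st[i,:5].tolist()) for i in range(1,n) if st[i,4]>15])
    cr=im[120:330,270:410] if c=="top" else im[150:290,220:460]
    out.append(cv2.resize(cr,(400,600) if c=="top" else (400,233),interpolation=cv2.INTER_CUBIC))
o=np.zeros((600,800,3),np.uint8);o[:,:400]=out[0];o[:233,400:]=out[1]
if len(sys.argv)>1: cv2.imwrite(sys.argv[1],cv2.cvtColor(o,cv2.COLOR_RGB2BGR))
E
python3 look.py pics/t10.png
```

```text
4.83 [ 453.9 -178.8  182.6] [179.9  10.1  13.3] 27.6 [ 1.1 -7.1 -2.7]
top dish blue px [([340.0, 210.0], [331, 197, 19, 27, 310]), ([349.0, 242.0], [340, 227, 20, 32, 353]), ([355.0, 268.0], [348, 260, 15, 16, 135]), ([358.0, 285.0], [352, 278, 13, 15, 104])]
side dish blue px [([324.0, 180.0], [319, 179, 10, 4, 22]), ([365.0, 186.0], [332, 180, 66, 13, 241])]
```

View pics/t10.png

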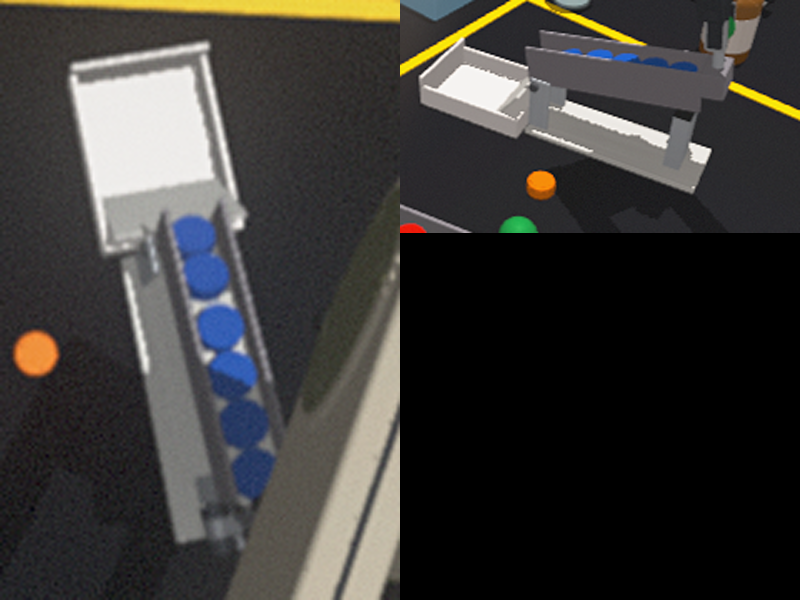

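The bin is raised 10° and all six caps are still in place (front cap at crop (192,235)). Now in small steps.

Request:
send_rows(steps=[[[0.07,0.02,0.12],[-0.004,0.017,0]],[[0.13,0.03,0.23],[-0.008,0.034,0]],[[0.13,0.03,0.23],[-0.008,0.034,0]],[[0.13,0.03,0.23],[-0.008,0.034,0]],[[0.13,0.03,0.23],[-0.008,0.034,0]]])

```text
time: 5.55
tool_pos: [457.6, -178.0, 189.4]
tcp_rot: [179.9, 12.1, 13.2]
ft_force: [1.4, -7.8, -2.3]
finger_gap: 28.1
grip_force: 40.2
```

```bash
python3 look.py
```

```text
5.55 [ 457.6 -178.   189.4] [179.9  12.1  13.2] 28.1 [ 1.4 -7.8 -2.3]
top dish blue px [([340.0, 209.0], [331, 196, 19, 27, 305]), ([348.0, 237.0], [340, 226, 18, 32, 261]), ([352.0, 262.0], [349, 259, 7, 6, 16])]
side dish blue px [([323.0, 179.0], [319, 178, 9, 3, 18]), ([364.0, 183.0], [331, 178, 66, 12, 215])]
```

Request:
send_rows(steps=[[[0.04,0.01,0.06],[-0.002,0.009,0]],[[0.07,0.02,0.12],[-0.004,0.017,0]],[[0.07,0.02,0.12],[-0.004,0.017,0]],[[0.07,0.02,0.12],[-0.004,0.017,0]],[[0.07,0.02,0.12],[-0.004,0.017,0]]])

```text
time: 6.28
tool_pos: [459.8, -177.6, 193.1]
tcp_rot: [179.9, 13.1, 13.2]
ft_force: [0.6, -9.3, -1.8]
finger_gap: 27.9
grip_force: 40.2
```

```bash
python3 look.py
```

```text
6.28 [ 459.8 -177.6  193.1] [179.9  13.1  13.2] 27.9 [ 0.6 -9.3 -1.8]
top dish blue px [([340.0, 209.0], [332, 196, 18, 27, 308]), ([347.0, 233.0], [340, 226, 16, 18, 180])]
side dish blue px [([323.0, 179.0], [318, 178, 10, 3, 20]), ([347.0, 181.0], [331, 178, 32, 6, 100]), ([372.0, 183.0], [364, 181, 16, 5, 51]), ([389.0, 185.0], [382, 183, 15, 5, 53])]
```

Request:
send_rows(steps=[[[0.04,0.01,0.06],[-0.002,0.009,0]],[[0.07,0.015,0.12],[-0.004,0.017,0]],[[0.07,0.015,0.12],[-0.004,0.017,0]],[[0.07,0.015,0.12],[-0.004,0.017,0]],[[0.07,0.015,0.12],[-0.004,0.017,0]]])

```text
time: 7.0
tool_pos: [462.0, -177.1, 196.7]
tcp_rot: [179.9, 14.1, 13.2]
ft_force: [1.3, -8.3, -3.4]
finger_gap: 27.8
grip_force: 40.2
```

```bash
python3 look.py
```

```text
7.0 [ 462.  -177.1  196.7] [179.9  14.1  13.2] 27.8 [ 1.3 -8.3 -3.4]
top dish blue px [([340.0, 209.0], [331, 196, 19, 27, 303]), ([348.0, 231.0], [340, 225, 16, 13, 135])]
side dish blue px [([346.0, 180.0], [331, 177, 32, 6, 97]), ([372.0, 182.0], [364, 180, 15, 5, 48]), ([389.0, 183.0], [381, 182, 15, 4, 46])]
```

Request:
send_rows(steps=[[[0.04,0.01,0.06],[-0.002,0.009,0]],[[0.08,0.015,0.11],[-0.004,0.017,0]],[[0.08,0.015,0.11],[-0.004,0.017,0]],[[0.08,0.015,0.11],[-0.004,0.017,0]],[[0.08,0.015,0.11],[-0.004,0.017,0]]])

```text
time: 7.72
tool_pos: [464.1, -176.6, 200.0]
tcp_rot: [179.9, 15.1, 13.2]
ft_force: [-0.6, -7.9, -1.6]
finger_gap: 27.7
grip_force: 40.2
```

```bash
python3 look.py
```

```text
7.72 [ 464.1 -176.6  200. ] [179.9  15.1  13.2] 27.7 [-0.6 -7.9 -1.6]
top dish blue px [([340.0, 209.0], [332, 196, 18, 26, 295]), ([348.0, 228.0], [341, 224, 14, 10, 84])]
side dish blue px [([346.0, 179.0], [330, 176, 32, 6, 88]), ([371.0, 181.0], [364, 179, 15, 4, 45]), ([388.0, 182.0], [381, 180, 15, 4, 48])]
```

Request:
send_rows(steps=[[[0.04,0.01,0.06],[-0.002,0.009,0]],[[0.08,0.015,0.11],[-0.004,0.017,0]],[[0.08,0.015,0.11],[-0.004,0.017,0]],[[0.08,0.015,0.11],[-0.004,0.017,0]],[[0.08,0.015,0.11],[-0.004,0.017,0]]])

```text
time: 8.45
tool_pos: [466.4, -176.2, 203.4]
tcp_rot: [179.9, 16.1, 13.2]
ft_force: [-1.2, -7.9, -0.7]
finger_gap: 27.7
grip_force: 40.2
```

```bash
python3 look.py
```

```text
8.45 [ 466.4 -176.2  203.4] [179.9  16.1  13.2] 27.7 [-1.2 -7.9 -0.7]
top dish blue px [([340.0, 208.0], [332, 196, 18, 26, 287]), ([348.0, 226.0], [344, 224, 10, 5, 25])]
side dish blue px [([338.0, 178.0], [330, 176, 16, 4, 44]), ([354.0, 178.0], [347, 177, 15, 4, 40]), ([371.0, 179.0], [363, 178, 15, 4, 41]), ([388.0, 180.0], [380, 178, 15, 5, 41])]
```

Request:
send_rows(steps=[[[0.04,0.01,0.06],[-0.002,0.009,0]],[[0.08,0.02,0.11],[-0.004,0.017,0]],[[0.08,0.02,0.11],[-0.004,0.017,0]],[[0.08,0.02,0.11],[-0.004,0.017,0]],[[0.08,0.02,0.11],[-0.004,0.017,0]]])

```text
time: 9.18
tool_pos: [468.7, -175.7, 206.7]
tcp_rot: [179.9, 17.1, 13.2]
ft_force: [-1.0, -7.6, -0.1]
finger_gap: 27.7
grip_force: 40.3
```

```bash
python3 look.py
```

```text
9.18 [ 468.7 -175.7  206.7] [179.9  17.1  13.2] 27.7 [-1.  -7.6 -0.1]
top dish blue px [([340.0, 208.0], [331, 195, 19, 27, 276])]
side dish blue px [([338.0, 177.0], [331, 175, 14, 4, 37]), ([354.0, 177.0], [347, 176, 14, 4, 36]), ([370.0, 178.0], [363, 176, 15, 4, 42]), ([388.0, 178.0], [380, 177, 14, 4, 42])]
```

Request:
send_rows(steps=[[[0.04,0.01,0.06],[-0.002,0.009,0]],[[0.08,0.02,0.11],[-0.004,0.017,0]],[[0.08,0.02,0.11],[-0.004,0.017,0]],[[0.08,0.02,0.11],[-0.004,0.017,0]],[[0.08,0.02,0.11],[-0.004,0.017,0]]])

```text
time: 9.9
tool_pos: [471.1, -175.2, 210.1]
tcp_rot: [179.9, 18.1, 13.2]
ft_force: [-1.2, -8.9, -0.0]
finger_gap: 27.7
grip_force: 40.3
```

```bash
python3 look.py
```

```text
9.9 [ 471.1 -175.2  210.1] [179.9  18.1  13.2] 27.7 [-1.2 -8.9 -0. ]
top dish blue px [([340.0, 207.0], [332, 195, 18, 24, 246])]
side dish blue px [([337.0, 176.0], [330, 175, 15, 3, 34]), ([353.0, 176.0], [346, 175, 14, 3, 33]), ([370.0, 177.0], [363, 175, 14, 4, 38]), ([387.0, 177.0], [379, 175, 15, 4, 42])]
```

Request:
send_rows(steps=[[[0.04,0.01,0.06],[-0.002,0.009,0]],[[0.08,0.02,0.11],[-0.004,0.017,0]],[[0.08,0.02,0.11],[-0.004,0.017,0]],[[0.08,0.02,0.11],[-0.004,0.017,0]],[[0.08,0.02,0.11],[-0.004,0.017,0]]])

```text
time: 10.62
tool_pos: [473.5, -174.6, 213.4]
tcp_rot: [179.9, 19.1, 13.2]
ft_force: [-1.6, -8.2, -0.4]
finger_gap: 27.5
grip_force: 40.3
```

```bash
python3 look.py pics/t19.png
```

```text
10.62 [ 473.5 -174.6  213.4] [179.9  19.1  13.2] 27.5 [-1.6 -8.2 -0.4]
top dish blue px [([339.0, 204.0], [332, 195, 17, 20, 185])]
side dish blue px [([337.0, 175.0], [331, 174, 13, 3, 29]), ([353.0, 175.0], [346, 174, 14, 3, 32]), ([370.0, 175.0], [362, 174, 15, 3, 35]), ([386.0, 175.0], [379, 174, 14, 3, 36])]
```

Request:
send_rows(steps=[[[0.04,0.01,0.06],[-0.002,0.009,0]],[[0.08,0.02,0.11],[-0.004,0.017,0]],[[0.08,0.02,0.11],[-0.004,0.017,0]],[[0.08,0.02,0.11],[-0.004,0.017,0]],[[0.08,0.02,0.11],[-0.004,0.017,0]]])

```text
time: 11.35
tool_pos: [476.0, -174.1, 216.7]
tcp_rot: [179.9, 20.1, 13.2]
ft_force: [-0.3, -9.4, -0.6]
finger_gap: 27.7
grip_force: 40.3
```

```bash
python3 look.py pics/t20.png
```

```text
11.35 [ 476.  -174.1  216.7] [179.9  20.1  13.2] 27.7 [-0.3 -9.4 -0.6]
top dish blue px [([339.0, 201.0], [331, 194, 17, 16, 116])]
side dish blue px [([337.0, 174.0], [331, 173, 12, 3, 23]), ([353.0, 174.0], [346, 173, 14, 3, 31]), ([369.0, 174.0], [362, 173, 14, 3, 37]), ([386.0, 173.0], [379, 172, 13, 3, 30])]
```

View pics/t20.png

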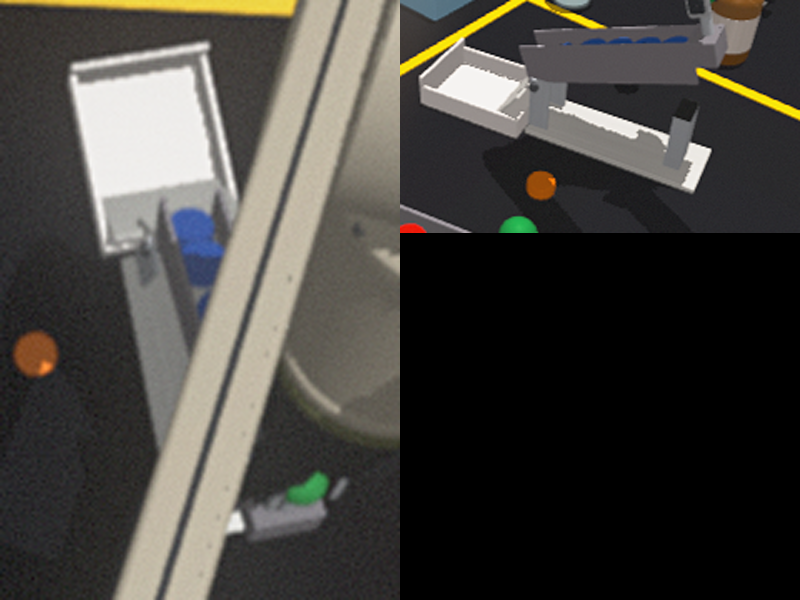

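At 20° both ramp caps are still at the lip (crop (190,225) and (200,262)) and the dish is visible and empty. I'll continue in 1° steps.

Request:
send_rows(steps=[[[0.04,0.01,0.06],[-0.002,0.009,0]],[[0.08,0.02,0.11],[-0.004,0.017,0]],[[0.08,0.02,0.11],[-0.004,0.017,0]],[[0.08,0.02,0.11],[-0.004,0.017,0]],[[0.08,0.02,0.11],[-0.004,0.017,0]]])

```text
time: 12.08
tool_pos: [478.6, -173.5, 219.9]
tcp_rot: [179.9, 21.1, 13.2]
ft_force: [-0.1, -10.5, -0.8]
finger_gap: 27.6
grip_force: 40.3
```

```bash
sed -i 's/(105,150,60)/(105,130,30)/' look.py; python3 look.py pics/t21.png
```

```text
12.07 [ 478.6 -173.5  219.9] [179.9  21.1  13.2] 27.6 [ -0.1 -10.5  -0.8]
top dish blue px [([325.0, 175.0], [320, 170, 11, 12, 78]), ([336.0, 198.0], [330, 192, 14, 13, 138])]
side dish blue px [([368.0, 172.0], [361, 171, 15, 4, 36]), ([385.0, 172.0], [378, 170, 14, 4, 39]), ([336.0, 174.0], [329, 173, 14, 3, 32]), ([352.0, 173.0], [345, 172, 14, 3, 32]), ([273.0, 202.0], [266, 195, 14, 14, 151])]
```

The first cap is in the dish and the second is moving. Holding.

Request:
send_rows(steps=[[[0,0,0],[0,0,0]],[[0,0,0],[0,0,0]],[[0,0,0],[0,0,0]],[[0,0,0],[0,0,0]],[[0,0,0],[0,0,0]],[[0,0,0],[0,0,0]]])

```text
time: 12.92
tool_pos: [478.6, -173.5, 219.9]
tcp_rot: [179.9, 21.1, 13.2]
ft_force: [0.2, -9.0, -0.7]
finger_gap: 27.5
grip_force: 40.3
```

```bash
python3 look.py pics/t21b.png
```

```text
12.93 [ 478.6 -173.5  219.9] [179.9  21.1  13.2] 27.5 [ 0.2 -9.  -0.7]
top dish blue px [([323.0, 173.0], [316, 164, 16, 20, 203])]
side dish blue px [([368.0, 172.0], [361, 171, 15, 4, 35]), ([385.0, 172.0], [378, 170, 14, 4, 39]), ([336.0, 174.0], [329, 173, 14, 3, 31]), ([352.0, 173.0], [345, 172, 14, 3, 32]), ([273.0, 204.0], [262, 197, 23, 14, 257])]
```

View pics/t21b.png

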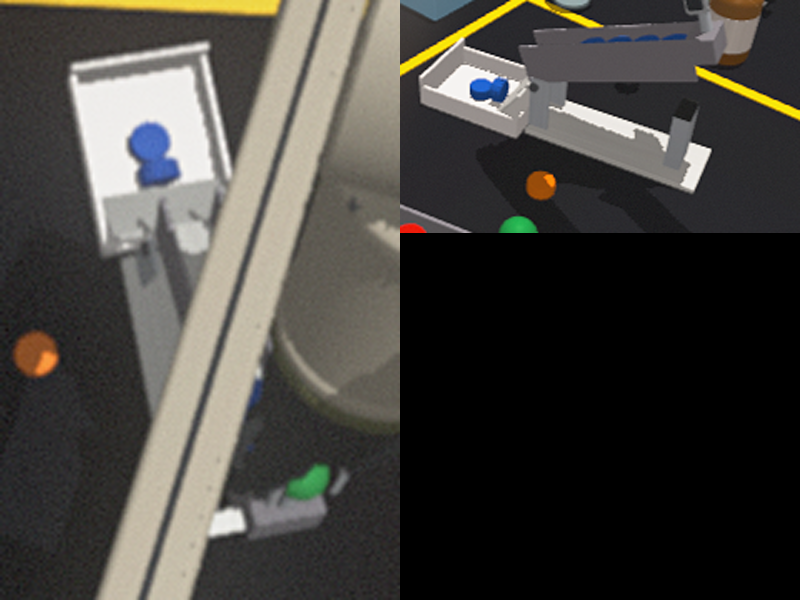

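Both ramp caps lie in the dish (crop (150,140) and (158,172)). The other four are unmoved in the side view. A short further hold, then lowering along the same arc.

Request:
send_rows(steps=[[[0,0,0],[0,0,0]],[[0,0,0],[0,0,0]],[[-0.17,-0.04,-0.22],[0.008,-0.034,0]],[[-0.33,-0.08,-0.44],[0.016,-0.068,0]],[[-0.48,-0.11,-0.66],[0.024,-0.102,0]],[[-0.56,-0.13,-0.77],[0.028,-0.119,0]],[[-0.7,-0.165,-1.01],[0.036,-0.153,0]],[[-0.83,-0.195,-1.24],[0.044,-0.187,0]],[[-0.95,-0.225,-1.48],[0.052,-0.221,0]],[[-0.95,-0.225,-1.48],[0.052,-0.221,0]]])

```text
time: 14.28
tool_pos: [449.8, -179.7, 174.9]
tcp_rot: [179.9, 8.0, 13.2]
ft_force: [3.2, -6.6, -4.2]
finger_gap: 27.8
grip_force: 40.6
```

Request:
send_rows(steps=[[[-0.11,-0.03,-0.25],[0.008,-0.034,0]],[[-0.22,-0.06,-0.5],[0.016,-0.068,0]],[[-0.33,-0.08,-0.76],[0.024,-0.102,0]],[[-0.38,-0.09,-0.9],[0.029,-0.122,0]],[[-0.41,-0.1,-1.01],[0.032,-0.136,0]],[[-0.41,-0.1,-1.01],[0.032,-0.136,0]],[[-0.41,-0.1,-1.01],[0.032,-0.136,0]]])

```text
time: 15.15
tool_pos: [438.4, -182.2, 146.4]
tcp_rot: [179.9, -0.0, 13.3]
ft_force: [-1.4, -2.4, 5.2]
finger_gap: 27.7
grip_force: 41.2
```

```bash
python3 look.py
```

```text
15.15 [ 438.4 -182.2  146.4] [179.9  -0.   13.3] 27.7 [-1.4 -2.4  5.2]
top dish blue px [([323.0, 173.0], [316, 164, 16, 20, 204]), ([351.0, 264.0], [339, 232, 27, 65, 786])]
side dish blue px [([368.0, 197.0], [335, 186, 65, 24, 325]), ([273.0, 204.0], [262, 197, 23, 14, 257])]
```

The bin is back on its rest, with the same force as at the start. Releasing, then retreating upward.

Request:
send_rows(steps=[[[0,0,0],[0,0,0]],[[0,0,0],[0,0,0]],[[0,0,0],[0,0,0]],[[0,0,0],[0,0,0]],[[0,0,0],[0,0,0]],[[0,0,0],[0,0,0]],[[0,0,0],[0,0,0]]], fingers=0)

```text
time: 16.12
tool_pos: [438.1, -181.8, 145.8]
tcp_rot: [-180.0, 0.0, 13.3]
ft_force: [-0.5, 1.2, 0.1]
finger_gap: 85.5
grip_force: 0.0
```

Request:
send_rows(steps=[[[0,0,0.8],[0,0,0]],[[0,0,1.8],[0,0,0]],[[0,0,2.8],[0,0,0]],[[0,0,3.8],[0,0,0]],[[-1,-1,4.2],[0,0,0]],[[-1,-2,4.2],[0,0,0]],[[-1,-3,4.2],[0,0,0]],[[-1,-3,4.2],[0,0,0]],[[-1,-3,4.2],[0,0,0]]])

```text
time: 17.25
tool_pos: [408.0, -271.3, 271.6]
tcp_rot: [-180.0, 0.0, 13.3]
ft_force: [0.3, 0.4, -0.4]
finger_gap: 85.6
grip_force: 0.0
```

```bash
python3 look.py pics/end.png
```

```text
17.25 [ 408.  -271.3  271.6] [-180.     0.    13.3] 85.6 [ 0.3  0.4 -0.4]
top dish blue px [([323.0, 173.0], [316, 164, 16, 20, 207]), ([351.0, 264.0], [339, 232, 26, 65, 779])]
side dish blue px [([368.0, 197.0], [335, 186, 65, 24, 322]), ([273.0, 204.0], [262, 197, 23, 14, 257])]
```

View pics/end.png

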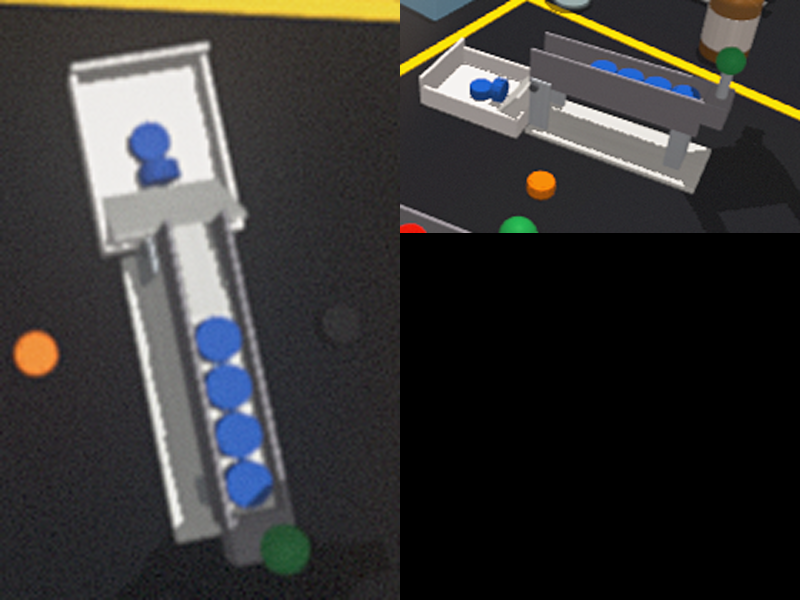

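The final view shows two caps at rest in the dish (150,140; 158,172), four still in the bin, the bin on its rest and the gripper clear.

```bash
python3 -c "
from bench import order
print(order.hand_in())"
```

```text
the job is handed in; nothing more can be done
None
```

The job is handed in, though no verdict came back: both ramp caps slid into the white dish at about 21° of tilt, the other four blue caps stayed in the bin, and the bin was lowered onto its rest and released, with the red bin untouched.

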